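# Jack up a sagging lathe bed extension and hold it level

## Task

The free end of the lathe's bed extension sags and has to be held level while a colleague bolts it up. Lay the wooden packing disc that fits the round cup of the lever jack flat into that cup and let go of it, move the jack over until its cup stands centred under the marked lifting plate of the extension, then pump the handle down to its stop so that the jack lifts the extension level. Finish while holding the handle down: the program ends with the handle still held at its stop, the jack alone carrying the extension, and the two other wooden pieces left where they are.

Things in the scene. Friction and masses are not known exactly. Their poses are not given: they have to be found in the camera images.
- round_pad_mid (a point): centre, half-way up, of the round wooden packing disc: 44 mm diameter, 20 mm thick, 1.5 mm edge chamfers, 60 g, lies flat on the bench on the robot's left (+y) in a row with the two other pieces, in any order. The only one of three wooden pieces that fits the jack's cup.
- saddle_seat (a point): centre of the floor of the jack's round steel saddle cup: recess 49 mm diameter, 6 mm deep, outside 66 mm diameter; z up, x the jack's heading. 68 mm above the bench at the start (rim 74 mm); it rises straight up with the handle, 56 mm per rad, 28 mm at the handle's stop. The jack starts on the right (-y) of the bench.
- jack: the loose lever jack, 0.95 kg in all, slides on its nylon glide at some 2 to 3 N; origin on the bench under the cup's axis, x its heading, z up. Flat base 100 mm wide (y), 10 mm thick, from 50 mm ahead (+x) of the cup axis to 200 mm behind it. The handle points to -x over the middle of the base, on a level pivot 55 mm behind the cup axis, 70 mm above the bench.
- handle_grip (a point): centre of the top face of the black paddle at the handle's end: 56 long, 32 wide (y), 12 mm thick, 142 mm from the pivot; z out of its top. Raised (start): slopes up 0.45 rad away from the cup, this point 180 mm behind the cup axis, 137 mm above the bench. At its stop: 197 mm behind, 69 mm above the bench. The jack can be dragged by the raised paddle, pinched by its sides.
- handle (a joint): pump handle angle: 0 raised (start), 0.50 rad fully down at its stop. Pressing down at the paddle takes about 2 to 4 N unloaded, about 10 to 15 N while lifting the extension. A spring raises it when let go.
- lift_point (a point): centre of the underside of the marked lifting plate: round, steel, 60 mm diameter, 8 mm proud of the underside of the green extension, under a white line painted across its top and sides. 98 mm above the bench at the start, 116 mm when level; the disc in the lowered cup reaches 88 mm. x across the extension, away from the robot; +y along it to the lathe.
- extension (a joint): angle of the bed extension about its hinge at the lathe: 0 sagging on its loose bolts (start), 0.06 rad level with the lathe bed. Falls back when not carried. The green extension with steel ways is 100 mm wide, 60 mm high, its top 150 to 185 mm above the bench; it runs 300 mm from the hinge to the lifting plate and 100 mm on to its free end.
- square_pad_mid (a point): centre of a square wooden packing piece, 46 x 46 x 20 mm: does not fit the cup, bystander.
- wide_disc_mid (a point): centre of a wide wooden disc, 68 mm diameter, 20 mm thick: does not fit the cup, bystander.
- round_pad: the round packing disc; origin at the centre of its underside.
There are look-alikes about, which are no part of the job. What is shaped like the round_pad but grey, red or turquoise is not meant.

How it is judged:
By the outcome, as a careful person would: the job done as asked, in the order asked, and still so for the second after the job is handed in, while the arm keeps its last pose, push and grip.
It also fails if it takes over 67 s, if anything falls off the work surface, if the arm or the gripper's body presses on something with over 40 N, if the wrist force passes 120 N, or if a joint passes its speed limit or range.

## Robot

A 7-joint arm with a two-finger parallel gripper is mounted at the origin on the work surface. World frame = base frame: x ahead of the robot, y to its left, z up, the work surface at z = 0. Lengths are in mm, angles in rad, forces in N, time in s.
With the tool pointing down it reaches from about 425 to 1025 mm from the base axis. Payload 9.4 kg.
Tool frame: the origin (TCP) lies on the centre line of the jaws, within the pads' length; the fingertips stand 25 mm ahead of it and the grasp point (between the pads) lies 6 mm ahead of it (robot.nose_length is the distance from the TCP to the fingertips, in mm); x points along the fingers, y is the direction in which the jaws open and shut, and the axes are right-handed (so a half turn about x gives the same grasp; the last joint's range is limited). The gripper opens to 85 mm and grips with 20 to 120 N. Pads are 22 mm wide; open, the fingers measure 114 mm over their backs; the gripper's body (76 mm by 85 mm) begins 54 mm behind the grasp point. The pads swing forward as they close: fully open they stand 13 mm farther back than shut.
Start: joints at [1.138, 0.599, -0.003, 1.599, 0.002, 0.943, -0.08], TCP at [252.537, -679.595, 219.575] pointing down, gripper open.
Joint ranges: [-2.57, 2.57], [-0.35, 1.97], [-1.29, 1.29], [0.11, 2.56], [-1.05, 4.19], [0.11, 1.86], [-2.63, 2.63]. Speed limits (rad/s): [2.22, 2.22, 3.01, 3.01, 3.14, 3.14, 3.14].

## Interface

Orientations are given as a unit quaternion [w, x, y, z].
In Python, from plant import robot gives the robot as it stands. The module is installed in compiled form; this text tells all that it offers.
- The arm moves only by the tool step_arm, never from a script. Its argument "increments" is one flat list of numbers, 7 for each row, row after row: the shift along the tool's x, y, z in cm, then the turn, a rotation vector about the tool's x, y, z in degrees, then the finger opening in cm, from 0 to 8.54. In form: [dx, dy, dz, wx, wy, wz, gripper, dx, dy, dz, wx, wy, wz, gripper, ...]. A call has 1 to 12 rows; each row shifts and turns the pose as measured when the row begins, along the tool's axes as they then stand; what a row does not reach is not made up. A row lasts 1/8 s, in which the tool goes at most 62.5 mm and 10.7 degrees, less where a joint would pass 70% of its speed; a pose out of reach is approached as far as the arm can. A call with a gripper value outside its range is refused whole. The fingers move at their own pace and stop on an object; the grip force is fixed at half the most. Time passes only in rows, so rows that do not move let the fingers close. It gives the time, the measured TCP pose, the force and the opening at its end, in the units of the state.
- robot.read_state(): the state, without advancing time (a new reading comes with each control period).
- robot.read_camera(name): name is "scene" or "top" or "wrist"; returns a dict with "image" (480x640x3 uint8, red, green, blue), "z_map" (480x640 float32, mm along the optical axis (not along the pixel's ray), 0 where there is no reading), "vfov" (degrees; the focal length in pixels is half the picture's height over the tangent of half this angle, whatever the lens; pixels are square), "cx", "cy" (the principal point, pixels), "world_from_camera" (4x4, takes a point from camera to world coordinates). Camera axes: x right, y up, looking along -z (the intrinsics and any distortion apply to the point x, -y, -z); pixel columns grow to the right and rows downward; lengths in mm; the calibration is good to about 2 mm. A picture is of the moment at which its call begins.
- robot.close_job(): hands the job in, once; it reports no verdict.
The state is a dict: "t": time; "qpos": joint angles; "dq": joint speeds; "tau": joint torques, N m; "position": TCP position; "ee_rot": TCP orientation; "force": force on the tool from outside, world axes, zero at the start; "ft_torque": the same for the moment, N m; "gripper_width": opening from 0.0 (shut) to 1.0 (fully open).
Only numpy, scipy, OpenCV 4.12 (cv2) and the standard library are available. Lean on these libraries where they do the work, as an engineer would, in place of code of your own. Each camera call takes 0.05 s, during which the arm holds its last target. There are 200 camera calls.

## Working session

There is one attempt and no reset: what is moved stays moved. The work goes in short steps, Python scripts to look and compute and a tool call to move; the robot and the scene stay as the last step left them, time stands still between calls to the robot, and variables do not carry over. Pictures are saved under pics/ and viewed, about 8 in all and at most 12, crops included, and the job is handed in when it is done.

Besides the shell and the picture viewer there is one more tool, called after "Call:" as name(argument=value, ...) on one line, values as JSON. step_arm: Moves the arm, as the interface text tells. Its arguments: {"type":"object","properties":{"increments":{"type":"array","items":{"type":"number"}}},"required":["increments"]}

```bash
mkdir -p pics
cat > h.py <<'E'
import numpy as np, cv2
from plant import robot
from scipy.spatial.transform import Rotation as R
def st():
    s=robot.read_state(); q=s['ee_rot']; M=R.from_quat([q[1],q[2],q[3],q[0]]).as_matrix(); return s,np.array(s['position']),M
def snap(cam,fn=None):
    d=robot.read_camera(cam); np.savez(cam+'.npz',**{k:v for k,v in d.items()})
    if fn: cv2.imwrite('pics/'+fn,d['image'][:,:,::-1])
    return d
def pt(d,u,v,z=None):
    f=240/np.tan(np.radians(float(d['vfov']))/2)
    T=np.array(d['world_from_camera']); r=np.array([(u-d['cx'])/f,-(v-d['cy'])/f,-1.])
    if z is None:
        return T[:3,:3]@(r*d['z_map'][int(round(v)),int(round(u))])+T[:3,3]
    w=T[:3,:3]@r; return T[:3,3]+w*(z-T[2,3])/w[2]
def show(): 
    s,p,M=st(); print('t',s['t'],'p',p.round(1),'F',np.round(s['force'],1),'g',s['gripper_width']); print(M.round(3))
E
python3 - <<'E'
from h import *
show()
for c in ('scene','top'):
    d=snap(c,c+'1.png'); print({k:d[k] for k in d if k not in('image','z_map')})
print([k for k in d])
E
```

```text
t 0.0 p [ 252.4 -679.1  218.7] F [-0.4 -0.  -0.3] g 0.9971078187846184
[[-0.001  0.348 -0.937]
 [ 0.001 -0.937 -0.348]
 [-1.    -0.002  0.   ]]
{'vfov': 44.64251469911371, 'cx': 328.6041277612097, 'cy': 242.5940346843402, 'world_from_camera': array([[ 7.86321047e-01, -5.08517249e-01,  3.50869518e-01,
         9.96512108e+02],
       [ 6.17806813e-01,  6.43764274e-01, -4.51533277e-01,
        -4.96446417e+02],
       [ 3.73519961e-03,  5.71819698e-01,  8.20370819e-01,
         1.06284530e+03],
       [ 0.00000000e+00,  0.00000000e+00,  0.00000000e+00,
         1.00000000e+00]])}
{'vfov': 42.87452808918328, 'cx': 313.50982441527043, 'cy': 247.93850083576217, 'world_from_camera': array([[-5.47360175e-05,  9.93580892e-01, -1.13123859e-01,
         4.30764446e+02],
       [-9.99999601e-01, -1.55260832e-04, -8.79816169e-04,
         1.22667182e+01],
       [-8.91732239e-04,  1.13123766e-01,  9.93580504e-01,
         1.28194388e+03],
       [ 0.00000000e+00,  0.00000000e+00,  0.00000000e+00,
         1.00000000e+00]])}
['image', 'z_map', 'vfov', 'cx', 'cy', 'world_from_camera']
```

```bash
ls pics
```

```text
scene1.png
top1.png
```

View pics/scene1.png

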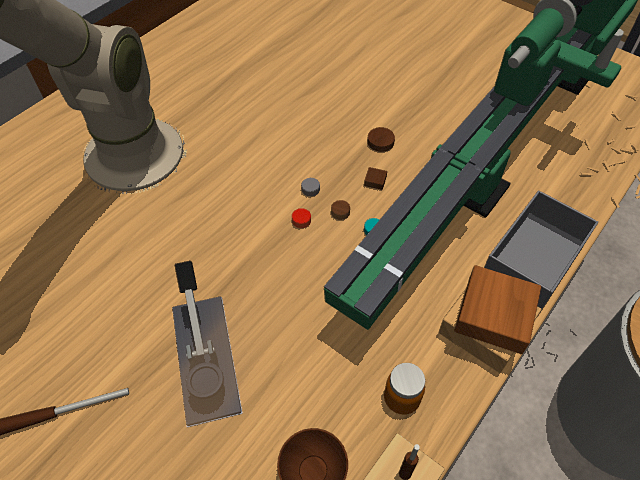

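View pics/top1.png

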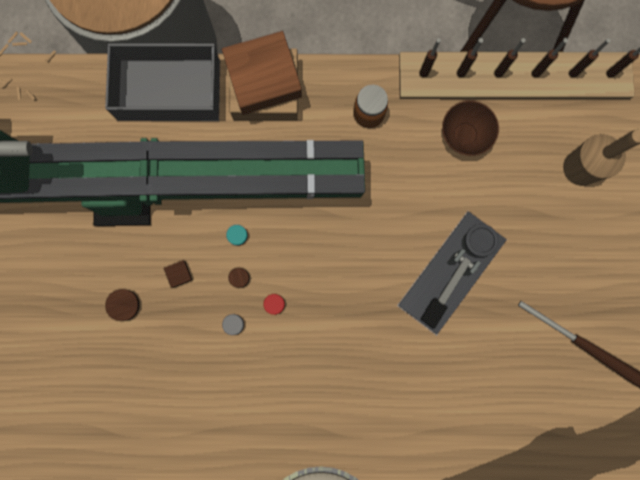

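Scene/top: the brown disc is at top pixel (239,278), the square at (178,273) and the wide disc at (122,305). The jack's cup is at (480,241), its paddle at (434,313), and the white line on the extension at (311,142–195).

Run:
```python
from h import *
d=np.load('top.npz'); s=np.load('scene.npz')
def blob(d,u,v,r,fn):
    z=d['z_map']; P=[]
    for j in range(v-r,v+r+1):
        for i in range(u-r,u+r+1):
            if z[j,i]>0:
                p=pt(d,i,j); 
                if fn(p): P.append(p)
    P=np.array(P); return P
for nm,dd,uv in (('top',d,(239,278)),('scene',s,(340,209))):
    P=blob(dd,*uv,16,lambda p:14<p[2]<30); print(nm,'disc',len(P),P.mean(0).round(1),((P.min(0)+P.max(0))/2).round(1),np.ptp(P,0).round(1))
for nm,dd,uv in (('top',d,(480,241)),('scene',s,(206,379))):
    P=blob(dd,*uv,26,lambda p:70<p[2]<80); c,r=cv2.minEnclosingCircle(P[:,:2].astype(np.float32)); print(nm,'cup',len(P),P.mean(0).round(1),c,r)
for nm,dd,uv in (('top',d,(434,313)),('scene',s,(186,276))):
    P=blob(dd,*uv,24,lambda p:118<p[2]<160); 
    print(nm,'paddle',len(P),P.mean(0).round(1),cv2.minAreaRect(P[:,:2].astype(np.float32)))
for uv in ((311,145),(311,155),(311,168),(311,180),(311,193),(307,145),(315,145),(307,193),(315,193),(320,142),(320,194)): print(uv,pt(d,*uv).round(1))
for uv in ((364,252),(394,270),(357,247),(369,258),(387,265),(402,275)): print('s',uv,pt(s,*uv).round(1))
# base of jack rect
P=blob(d,452,272,75,lambda p:5<p[2]<16); print('base',cv2.minAreaRect(P[:,:2].astype(np.float32)))
for nm,dd in(('top',d),('scene',s)):
    img=dd['image'].astype(int);w=np.argwhere((img.min(2)>170)&(np.ptp(img,axis=2)<30))
    Q=np.array([pt(dd,u,v) for v,u in w if dd['z_map'][v,u]>0]); 
    Q=Q[(Q[:,2]>140)&(Q[:,2]<200)&(abs(Q[:,1]-pt(d,311,168)[1])<30)]; print(nm,'white',len(Q),Q.mean(0).round(1),Q.min(0).round(1),Q.max(0).round(1))
P=blob(d,340,168,40,lambda p:p[2]>140);print('ext x',P.min(0),P.max(0))
```

```text
top disc 348 [514.6 169.2  20. ] [514.  169.7  20.3] [41.6 42.2 11.9]
scene disc 255 [512.  168.3  21. ] [510.6 169.2  21.5] [47.  43.1 14. ]
top cup 589 [ 579.  -317.1   73.9] (569.181640625, -310.09613037109375) 53.08170700073242
scene cup 748 [ 580.  -319.4   74. ] (568.7777099609375, -317.655517578125) 47.77447509765625
top paddle 541 [ 443.7 -212.8  136.5] ((449.01885986328125, -217.6077423095703), (32.492210388183594, 73.53963470458984), 52.26764678955078)
scene paddle 600 [ 442.7 -213.9  136.4] ((445.4197082519531, -216.5678253173828), (32.41442108154297, 69.08287048339844), 51.433982849121094)
(311, 145) [752.3  18.  164.8]
(311, 155) [732.1  17.9 168.4]
(311, 168) [712.5  18.  147.4]
(311, 180) [685.2  17.9 165.2]
(311, 193) [663.5  18.  151.4]
(307, 145) [751.4  25.4 167.9]
(315, 145) [754.   10.4 158.7]
(307, 193) [662.9  25.5 154. ]
(315, 193) [662.9  10.5 154. ]
(320, 142) [756.8   1.1 169. ]
(320, 194) [663.1   1.  144. ]
s (364, 252) [678.1  20.  167.9]
s (394, 270) [744.2  21.1 169.3]
s (357, 247) [660.5  22.2 165.8]
s (369, 258) [693.7  14.  169.6]
s (387, 265) [727.9  22.6 168.5]
s (402, 275) [758.7  27.4 158.7]
base ((527.5910034179688, -277.7502746582031), (317.6849060058594, 314.5447998046875), 89.9947509765625)
top white 103 [706.8  19.3 166.6] [665.1  16.  162.3] [758.   23.5 171.9]
scene white 203 [710.3  20.7 167.8] [659.7  13.3 163.3] [758.9  29.  171.8]
ext x [661.17663084 -82.17730056 140.12135532] [763.66827008  38.88504521 172.93313457]
```

Call:
step_arm(increments=[0,-3.5,-4.4,0,0,0,8.5,0,-3.5,-4.4,0,0,0,8.5,0,-3.5,-4.4,0,0,0,8.5,0,-3.5,-4.4,0,0,0,8.5,0,-3.5,-4.4,0,0,0,8.5,0,-3.5,-4.4,0,0,0,8.5,0,-3.5,-4.4,0,0,0,8.5,0,-3.5,-4.4,0,0,0,8.5,0,-3.5,-4.4,0,0,0,8.5,0,-3.5,-4.4,0,0,0,8.5])

```text
t: 1.35
position: [548.4, -187.7, 215.3]
ee_rot: [-0.121, -0.695, -0.123, 0.698]
force: [0.8, -0.8, 0.5]
gripper_width: 0.998
```

```bash
cat >> h.py <<'E'
def plan(goal,jaw=None):
    # tool-frame shift (cm) and turn (deg about tool x,y,z) to reach goal, tool straight down, jaw azimuth deg
    s,p,M=st(); d=M.T@(np.array(goal)-p)/10
    cur=np.degrees(np.arctan2(M[1,1],M[0,1])); a=np.radians(cur if jaw is None else jaw)
    x=np.array([0,0,-1.]);y=np.array([np.cos(a),np.sin(a),0]);G=np.column_stack([x,y,np.cross(x,y)])
    w=np.degrees(R.from_matrix(M.T@G).as_rotvec())
    print('t',round(s['t'],2),'p',p.round(1),'jaw',round(cur,1),'F',np.round(s['force'],1),'g',round(s['gripper_width']*85.4,1),'| shift',d.round(2),'turn',w.round(2))
E
python3 -c "
from h import *
plan((513,169,150))"
```

```text
t 1.35 p [ 548.4 -187.7  215.3] jaw -70.1 F [ 0.8 -0.8  0.5] g 85.3 | shift [  6.63 -34.72  -8.82] turn [0.   0.2  0.22]
```

Call:
step_arm(increments=[0.6,-4.9,-1.3,0,0,0,8.5,0.9,-4.9,-1.3,0,0,0,8.5,1,-4.9,-1.3,0,0,0,8.5,1,-4.9,-1.3,0,0,0,8.5,1,-4.9,-1.3,0,0,0,8.5,1,-4.9,-1.3,0,0,0,8.5,1,-4.9,-1,0,0,0,8.5,0,0,0,0,0,0,8.5])

```text
t: 2.35
position: [513.4, 181.8, 147.8]
ee_rot: [-0.123, -0.695, -0.126, 0.697]
force: [0.3, -0.5, 0.3]
gripper_width: 0.991
```

Run:
```python
from h import *
plan((513,169,150))
d=snap('wrist','w1.png'); print(d['world_from_camera'].round(3),d['vfov'])
```

```text
t 2.35 p [513.4 181.8 147.8] jaw -69.7 F [ 0.3 -0.5  0.3] g 84.6 | shift [-0.22  1.19  0.48] turn [0.   0.15 0.29]
[[ 3.48000e-01  8.98000e-01  2.70000e-01  5.80984e+02]
 [-9.37000e-01  3.35000e-01  9.50000e-02  2.06781e+02]
 [-5.00000e-03 -2.86000e-01  9.58000e-01  3.01837e+02]
 [ 0.00000e+00  0.00000e+00  0.00000e+00  1.00000e+00]] 62.18698226147255
```

View pics/w1.png

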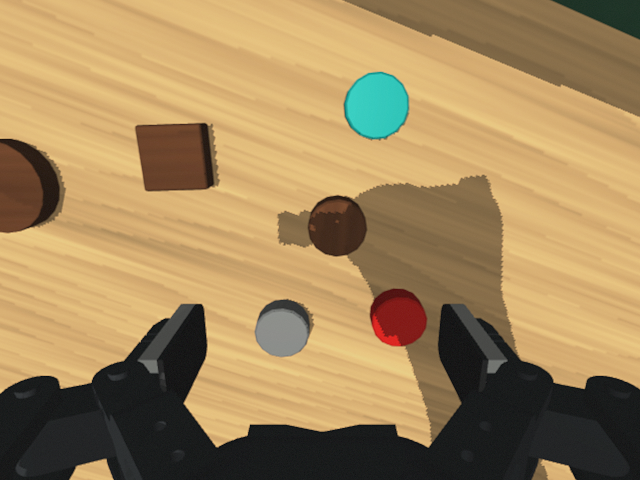

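Wrist view: the disc's top face is at (337,225), red is at (398,317) and grey at (283,328). The square and wide disc are to the left.

Run:
```python
from h import *
d=np.load('wrist.npz'); z=d['z_map']
P=np.array([pt(d,i,j) for j in range(190,262) for i in range(300,375) if z[j,i]>0]); P=P[(P[:,2]>15)&(P[:,2]<26)]
print(len(P),P.mean(0).round(1),cv2.minEnclosingCircle(P[:,:2].astype(np.float32)),pt(d,337,225,20).round(1))
plan((513,169,150))
```

```text
2660 [512.  171.2  19.9] ((511.0943908691406, 170.93411254882812), 22.04387855529785) [514.  171.8  20. ]
t 2.4 p [514.  179.3 148.1] jaw -69.8 F [ 0.4 -1.1 -0.3] g 85.1 | shift [-0.19  0.93  0.44] turn [0.   0.16 0.22]
```

Call:
step_arm(increments=[2,0.4,0.25,0,0,0,7,3,0.35,0.25,0,0.16,0.2,7,3,0,0,0,0,0,7,2,0,0,0,0,0,7,0.5,0,0,0,0,0,7,0,0,0,0,0,0,7])

```text
t: 3.15
position: [514.7, 161.3, 42.0]
ee_rot: [0.121, 0.698, 0.119, -0.696]
force: [1.1, -1.0, -0.2]
gripper_width: 0.818
```

Run:
```python
from h import *
plan((512,170.5,35))
d=snap('wrist','w2.png')
plan((512,170.5,35))
```

```text
t 3.15 p [514.7 161.3  42. ] jaw -70.4 F [ 1.1 -1.  -0.2] g 69.9 | shift [ 0.7  -0.96 -0.05] turn [ 0.   -0.11 -0.22]
t 3.2 p [514.8 161.4  42.3] jaw -70.4 F [ 0.2 -0.1 -0.4] g 69.7 | shift [ 0.73 -0.96 -0.04] turn [ 0.   -0.13 -0.22]
```

View pics/w2.png

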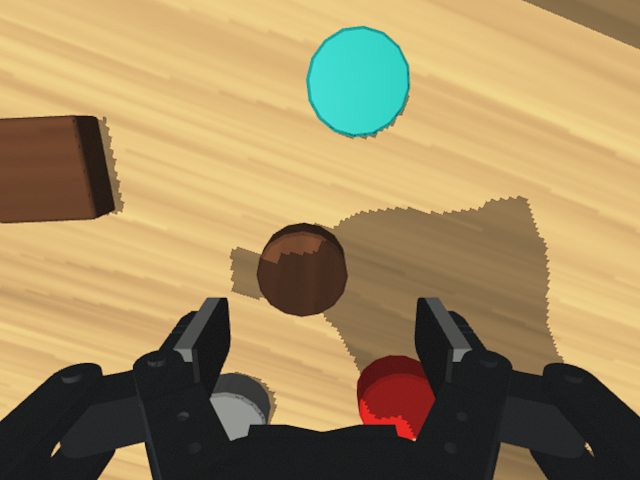

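Wrist view: the disc is at (302,270) and the pad tips are near (222,300) and (425,300). I'll check this by projection.

```bash
cat >> h.py <<'E'
def proj(d,P):
    f=240/np.tan(np.radians(float(d['vfov']))/2); T=np.array(d['world_from_camera']); c=T[:3,:3].T@(np.array(P)-T[:3,3])
    return np.round([d['cx']-f*c[0]/c[2],d['cy']+f*c[1]/c[2],-c[2]],1)
E
python3 - <<'E'
from h import *
d=np.load('wrist.npz'); z=d['z_map']; s,p,M=st()
P=np.array([pt(d,i,j) for j in range(215,325) for i in range(250,355) if z[j,i]>0]); P=P[(P[:,2]>15)&(P[:,2]<26)]
print(P.mean(0).round(1),cv2.minEnclosingCircle(P[:,:2].astype(np.float32)),pt(d,302,270,20).round(1))
for k in (0,6,15,25):
  print(k,[proj(d,p+M@np.array([k,y,w])) for y in(-35,35) for w in (-11,11)])
for uv in ((222,302),(425,302),(222,335),(205,352)): q=pt(d,*uv); print(uv,q.round(1),(M.T@(q-p)).round(1))
E
```

```text
[512.5 171.3  19.8] ((510.9170227050781, 170.88381958007812), 22.326526641845703) [514.4 172.   20. ]
0 [array([239.3, 271.6, 164.8]), array([242.3, 319.4, 171. ]), array([408.4, 271.8, 164.8]), array([405.1, 319.6, 171. ])]
6 [array([242.1, 266.4, 170.5]), array([244.9, 312.9, 176.8]), array([405.4, 266.6, 170.5]), array([402.4, 313.1, 176.8])]
15 [array([245.9, 259.3, 179.1]), array([248.5, 303.9, 185.4]), array([401.4, 259.5, 179.2]), array([398.7, 304. , 185.4])]
25 [array([249.8, 252.2, 188.7]), array([252.1, 294.8, 195. ]), array([397.4, 252.4, 188.7]), array([395. , 294.9, 195. ])]
(222, 302) [512.2 198.6  68.9] [-26.7 -35.8 -10.1]
(425, 302) [536.3 131.8  69.8] [-27.3  35.2 -10.5]
(222, 335) [501.8 194.8  72.2] [-30.  -35.8   1. ]
(205, 352) [507.  196.8  91.6] [-49.4 -35.8  -4.7]
```

Run:
```python
from h import *
print(robot.nose_length)
d=np.load('wrist.npz'); z=d['z_map']; s,p,M=st(); print(s['position'],z[302,222],z[300,215])
I,J=np.meshgrid(range(130,520,2),range(280,480,2)); Q=np.array([np.r_[M.T@(pt(d,i,j)-p),i,j] for i,j in zip(I.ravel(),J.ravel()) if z[j,i]>0])
F=Q[(Q[:,0]<-5)]; F=F[np.argsort(-F[:,0])]; print(F[:12].round(1)); F=F[abs(F[:,1])<34]; print(F[:5].round(1))
top=robot.read_camera('top'); cv2.imwrite('pics/t2.png',cv2.resize(top['image'][180:340,140:340,::-1],None,fx=4,fy=4,interpolation=cv2.INTER_CUBIC));
```

```text
25.0
[514.80464365 161.38437829  42.31038182] 139.45253 141.15773
[[-1.85e+01  3.46e+01 -1.30e+00  4.16e+02  3.14e+02]
 [-1.85e+01 -3.58e+01 -5.30e+00  2.28e+02  3.04e+02]
 [-1.89e+01 -3.56e+01  3.70e+00  2.30e+02  3.26e+02]
 [-1.89e+01  3.48e+01  1.80e+00  4.16e+02  3.22e+02]
 [-1.91e+01  3.50e+01  6.00e+00  4.16e+02  3.32e+02]
 [-1.94e+01 -3.56e+01 -6.60e+00  2.28e+02  3.02e+02]
 [-1.94e+01 -3.55e+01  4.20e+00  2.30e+02  3.28e+02]
 [-1.96e+01  3.47e+01  3.20e+00  4.16e+02  3.26e+02]
 [-1.96e+01  3.45e+01 -2.00e-01  4.16e+02  3.18e+02]
 [-1.96e+01  3.45e+01  6.00e-01  4.16e+02  3.20e+02]
 [-1.98e+01 -3.57e+01  8.30e+00  2.30e+02  3.38e+02]
 [-1.99e+01 -3.55e+01  4.80e+00  2.30e+02  3.30e+02]]
[[-49.3  33.9  -6.1 438.  348. ]
 [-55.7  33.9 -11.3 446.  344. ]
 [-56.4  34.   -2.1 444.  374. ]
 [-66.7  33.7 -11.2 458.  368. ]
 [-67.5  34.  -11.2 460.  370. ]]
```

View pics/t2.png

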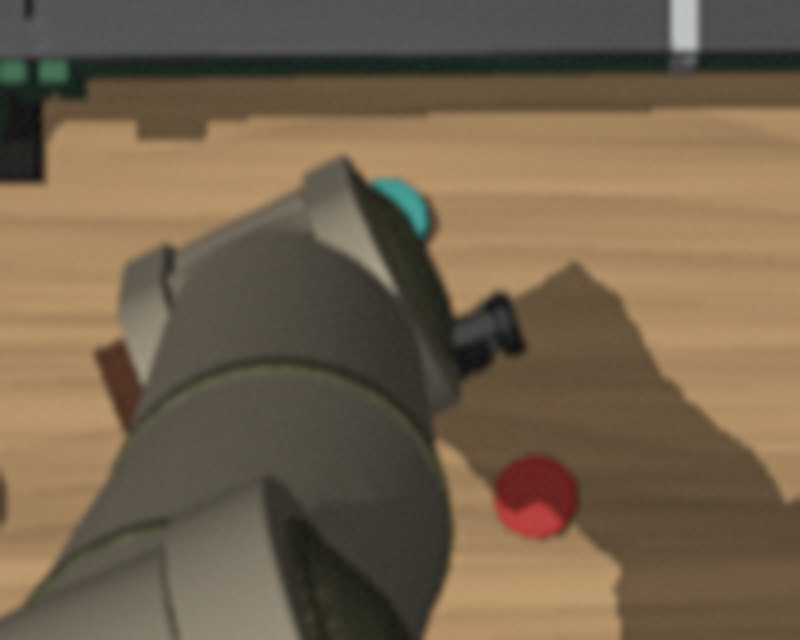

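The depth map puts the fingertips higher than the stated nose length does. I'll centre the tool, go down in small steps and check that numerically.

Call:
step_arm(increments=[0,-0.5,0,0,0,0,7,0,-0.45,-0.05,0,0,0,7,0.4,0,0,0,0,0,7,0.4,0,0,0,0,0,7,0,0,0,0,0,0,7])

```text
t: 3.88
position: [512.8, 172.4, 35.8]
ee_rot: [0.121, 0.699, 0.12, -0.694]
force: [0.3, -0.1, 0.5]
gripper_width: 0.821
```

```bash
cat >> h.py <<'E'
def tips(d):
    s,p,M=st(); z=d['z_map']; w=s['gripper_width']*42.7
    I,J=np.meshgrid(range(130,520,3),range(240,480,3)); Q=np.array([np.r_[M.T@(pt(d,i,j)-p),pt(d,i,j),i,j] for i,j in zip(I.ravel(),J.ravel()) if z[j,i]>0])
    for sg in(-1,1):
        F=Q[(abs(Q[:,1]-sg*w)<3)&(abs(Q[:,2])<13)]; F=F[np.argsort(-F[:,0])]; print('tip',F[[0,5,10]].round(1))
E
python3 - <<'E'
from h import *
plan((512,170.5,20)); d=snap('wrist'); tips(d); z=d['z_map']
P=np.array([pt(d,i,j) for j in range(200,400,2) for i in range(230,420,2) if z[j,i]>0]); P=P[(P[:,2]>15)&(P[:,2]<26)]
print(P.mean(0),cv2.minEnclosingCircle(P[:,:2].astype(np.float32)))
E
```

```text
t 3.88 p [512.8 172.4  35.8] jaw -70.4 F [ 0.3 -0.1  0.5] g 70.1 | shift [1.58 0.15 0.15] turn [ 0.   -0.35 -0.19]
tip [[ 3.680e+01 -3.270e+01 -7.200e+00  5.089e+02  2.056e+02 -1.000e+00
   2.590e+02  2.520e+02]
 [ 3.650e+01 -3.820e+01  1.250e+01  4.886e+02  2.041e+02 -8.000e-01
   2.500e+02  2.880e+02]
 [ 3.630e+01 -3.730e+01 -4.100e+00  5.045e+02  2.089e+02 -5.000e-01
   2.500e+02  2.580e+02]]
tip [[ 3.730e+01  3.650e+01  7.600e+00  5.182e+02  1.354e+02 -1.300e+00
   3.940e+02  2.790e+02]
 [ 3.690e+01  3.790e+01  5.800e+00  5.204e+02  1.347e+02 -9.000e-01
   3.970e+02  2.760e+02]
 [ 3.660e+01  3.690e+01 -1.050e+01  5.355e+02  1.411e+02 -5.000e-01
   3.970e+02  2.460e+02]]
[510.15377939 168.11424238  19.7356907 ] ((495.346923828125, 148.36898803710938), 49.569828033447266)
```

```bash
sed -i 's/F=Q\[(abs/F=Q[(Q[:,5]>24)\&(abs/' h.py
python3 - <<'E'
from h import *
d=np.load('wrist.npz'); tips(d); f=cv2.resize(d['image'][:,:,::-1],None,fx=1.25,fy=1.25); cv2.imwrite('pics/w3.png',f)
E
```

```text
tip [[-19.2 -35.7  -1.2 501.9 206.4  55.  229.  315. ]
 [-21.2 -35.4   1.5 499.4 205.2  57.  229.  324. ]
 [-22.2 -35.6  -8.7 509.  208.9  58.  226.  300. ]]
tip [[-19.3  34.5   3.7 520.8 138.7  55.3 415.  327. ]
 [-20.6  34.7  -4.4 528.5 141.2  56.6 418.  309. ]
 [-21.7  34.3  -6.2 530.1 142.1  57.8 418.  306. ]]
```

View pics/w3.png

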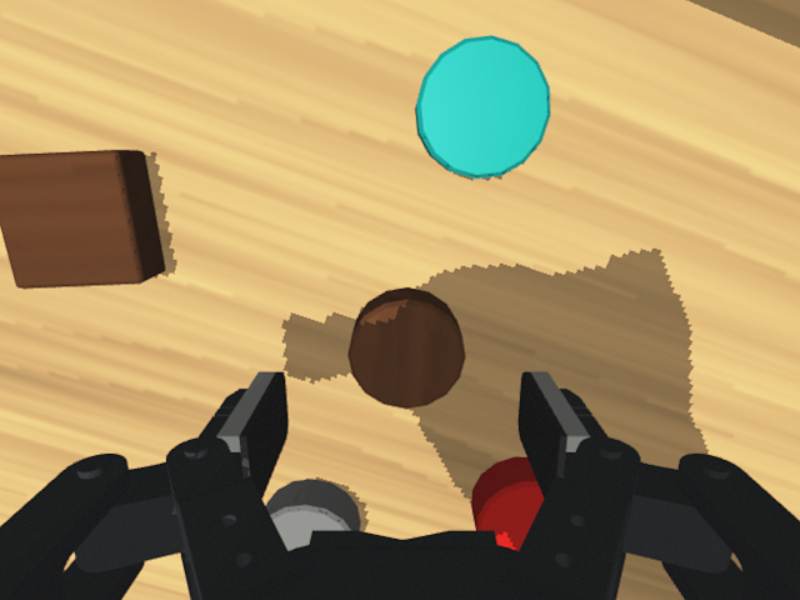

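The tips sit well above the disc, which is at (407,348) in this 1.25x view. I'll go down slowly and watch the force.

Call:
step_arm(increments=[0.5,0,0.1,0,0,0,7,0.5,0.1,0,0,0,0,7,0.4,0,0,0,0,0,7,0,0,0,0,0,0,7])

```text
t: 4.42
position: [512.3, 170.6, 20.6]
ee_rot: [0.121, 0.699, 0.12, -0.695]
force: [0.1, -0.1, -0.1]
gripper_width: 0.818
```

Run:
```python
from h import *
plan((512,170.5,20)); d=snap('wrist'); tips(d)
```

```text
t 4.42 p [512.3 170.6  20.6] jaw -70.4 F [ 0.1 -0.1 -0.1] g 69.9 | shift [0.06 0.   0.03] turn [ 0.   -0.32 -0.19]
tip [[-18.4 -35.9  -0.7 500.9 204.7  39.1 229.  315. ]
 [-20.7 -35.9   6.9 493.7 202.1  41.3 229.  336. ]
 [-22.6 -35.3   4.5 496.1 202.4  43.2 229.  333. ]]
tip [[-18.8  34.6   4.  520.  136.8  39.7 415.  327. ]
 [-20.7  34.6  10.7 513.8 134.5  41.5 415.  345. ]
 [-21.5  34.6  -2.4 526.1 138.9  42.4 418.  315. ]]
```

Call:
step_arm(increments=[0.4,0,0,0,0,0,7])

```text
t: 4.6
position: [512.6, 170.7, 16.9]
ee_rot: [0.121, 0.699, 0.12, -0.694]
force: [0.3, 1.0, -0.6]
gripper_width: 0.821
```

Call:
step_arm(increments=[0.4,0,0,0,0,0,7])

```text
t: 4.72
position: [512.7, 170.8, 12.7]
ee_rot: [0.121, 0.699, 0.12, -0.694]
force: [0.7, -0.1, -0.1]
gripper_width: 0.822
```

Call:
step_arm(increments=[0.3,0,0,0,0,0,7])

```text
t: 4.85
position: [512.7, 170.8, 9.4]
ee_rot: [0.121, 0.699, 0.12, -0.694]
force: [0.4, -0.5, -0.7]
gripper_width: 0.822
```

No contact at TCP z = 9.4, so the vision was right: the tips are about 19 mm behind the reported TCP. I'll go on down accordingly.

Call:
step_arm(increments=[0.4,0,0,0,0,0,7,0.4,0,0,0,0,0,6,0,0,0,0,0,0,5.2,0,0,0,0,0,0,5.2])

```text
t: 5.35
position: [512.6, 170.8, 0.5]
ee_rot: [0.121, 0.699, 0.12, -0.694]
force: [0.0, -0.5, -0.0]
gripper_width: 0.61
```

Run:
```python
from h import *
plan((512,170.5,0)); d=snap('wrist','w4.png'); tips(d)
```

```text
t 5.35 p [5.126e+02 1.708e+02 5.000e-01] jaw -70.4 F [ 0.  -0.5 -0. ] g 52.1 | shift [0.05 0.   0.06] turn [ 0.   -0.35 -0.19]
tip [[-23.6 -26.6  -8.2 511.2 198.6  24.1 250.  303. ]
 [-25.1 -26.7  -3.  506.3 196.9  25.5 250.  318. ]
 [-26.8 -26.7   3.3 500.4 194.8  27.2 250.  336. ]]
tip [[-23.5  25.4  -4.7 525.3 148.4  24.1 394.  312. ]
 [-25.1  25.3  -0.7 521.5 147.1  25.6 394.  324. ]
 [-25.8  25.7 -10.5 530.9 150.1  26.4 397.  300. ]]
```

View pics/w4.png

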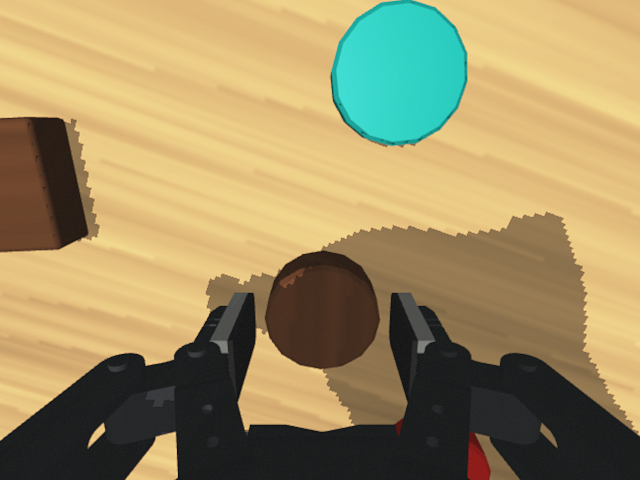

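Wrist view: the disc at (322,310) lies between the pads (250 and 394), with the pads roughly centred on it.

```bash
sed -i 's/Q\[:,5\]>24/Q[:,5]>zmin/; s/def tips(d)/def tips(d,zmin=24)/' h.py; sed -i 's/-sg\*w)<3/-sg*w)<2/' h.py
python3 - <<'E'
from h import *
tips(np.load('wrist.npz'),5)
E
```

```text
tip [[-15.1 -26.7  10.1 494.  192.5  15.4 256.  336. ]
 [-18.3 -26.5  -6.9 510.  198.1  18.7 253.  300. ]
 [-20.1 -27.2 -10.1 512.9 199.8  20.5 250.  294. ]]
tip [[-15.6  25.6  -5.6 526.4 148.6  16.2 391.  300. ]
 [-17.6  25.4  -2.9 523.7 147.9  18.2 391.  309. ]
 [-18.8  25.4   2.8 518.4 145.9  19.4 391.  324. ]]
```

Call:
step_arm(increments=[0.5,0,0,0,0,0,5.2,0,0,0,0,0,0,4,0,0,0,0,0,0,4,0,0,0,0,0,0,4])

```text
t: 5.9
position: [512.7, 170.8, -4.3]
ee_rot: [0.121, 0.699, 0.12, -0.694]
force: [-0.1, -0.4, 0.7]
gripper_width: 0.48
```

Call:
step_arm(increments=[-1,0,0,0,0,0,4,-2,0,0,0,0,0,4,-3,0,0,0,0,0,4,-3,0,0,0,0,0,4,0,0,0,0,0,0,4])

```text
t: 6.52
position: [511.7, 170.7, 89.8]
ee_rot: [0.121, 0.699, 0.12, -0.695]
force: [0.6, 0.3, 0.1]
gripper_width: 0.484
```

Run:
```python
from h import *
plan((580,-318,190),-127.5); d=snap('wrist'); tips(d,5); z=d['z_map']; s,p,M=st()
Q=np.array([M.T@(pt(d,i,j)-p) for j in range(240,400,2) for i in range(255,390,2) if z[j,i]>0]); Q=Q[(Q[:,0]<10)&(abs(Q[:,1])<20)]
print(len(Q),Q.mean(0).round(1),Q.min(0).round(1),Q.max(0).round(1),np.percentile(Q[:,0],[10,50,90]))
```

```text
t 6.53 p [511.7 170.7  89.8] jaw -70.4 F [0.6 0.3 0.1] g 41.3 | shift [-9.91 48.36  9.9 ] turn [ 5.711e+01 -4.100e-01 -2.000e-02]
tip [[ -7.3 -18.8 -10.9 515.1 191.8  96.1 277.  279. ]
 [-17.2 -21.1 -10.1 513.5 193.8 105.9 268.  291. ]
 [-20.9 -21.7 -10.6 513.7 194.5 109.7 265.  294. ]]
tip [[ -8.8  19.6  -7.7 524.9 154.6  97.7 373.  288. ]
 [-21.6  21.2 -11.  528.5 154.2 110.5 382.  294. ]
 [-23.1  20.   -8.1 525.3 154.3 112.  379.  303. ]]
2813 [-24.3   0.2  -3. ] [-51.6 -20.  -21.7] [-6.3 20.  22.2] [-26.0081959  -25.1224555  -20.56998098]
```

Call:
step_arm(increments=[-3,2.5,0.5,0,0,0,4,-3,5,1.05,0,0,0,4,-3,5,1.05,0,0,0,4,-1,5,1.05,0,0,0,4,0,5,1.05,0,0,0,4,0,5,1.05,0,0,0,4,0,5,1.05,0,0,0,4,0,5,1.05,0,0,0,4,0,5,1.05,0,0,0,4,0,4,0.6,0,0,0,4,0,0,0,0,0,0,4])

```text
t: 7.95
position: [576.3, -312.9, 181.1]
ee_rot: [-0.122, -0.693, -0.122, 0.7]
force: [-0.2, 0.3, -0.6]
gripper_width: 0.479
```

Call:
step_arm(increments=[0,0,0,9,0,0,4,0,0,0,9.5,0,0,4,0,0,0,9.5,0,0,4,0,0,0,9.5,0,0,4,0,0,0,9.5,0,0,4,0,0,0,9.5,0,0,4,0,0,0,0,0,0,4])

```text
t: 8.82
position: [573.0, -303.4, 172.8]
ee_rot: [0.231, -0.66, 0.23, 0.677]
force: [-0.1, -0.8, -0.8]
gripper_width: 0.478
```

Run:
```python
from h import *
plan((580,-318,150),-127.5); d=snap('wrist','w5.png'); print(proj(d,(580,-318,74)),proj(d,(443,-213,137)))
```

```text
t 8.82 p [ 573.  -303.4  172.8] jaw -128.0 F [-0.1 -0.8 -0.8] g 40.9 | shift [ 2.25  0.7  -1.51] turn [-0.55  1.28 -0.38]
[332.  207.  257.8] [335.4 497.8 250.5]
```

View pics/w5.png

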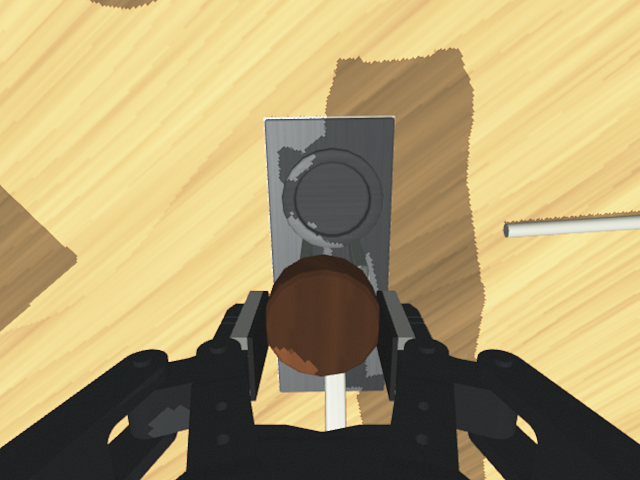

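Wrist view: the cup's recess is centred on (332,199). The front corners of the base are at (264,119) and (395,117). The disc is held level.

Run:
```python
from h import *
d=np.load('wrist.npz')
c=pt(d,332,198.5,74);print(c)
z=d['z_map'];P=np.array([pt(d,i,j) for j in range(140,256) for i in range(275,392) if z[j,i]>0]);P=P[(P[:,2]>71)&(P[:,2]<77)&(np.hypot(*(P[:,:2]-c[:2]).T)<36)]
print(len(P),P.mean(0),P.min(0),P.max(0),cv2.minEnclosingCircle(P[:,:2].astype(np.float32)))
a=pt(d,264,119,10);b=pt(d,395,117,10);e=b-a;print(a,b,np.linalg.norm(e),'heading',np.degrees(np.arctan2(e[0],-e[1])) -0, np.degrees(np.arctan2(e[1],e[0]))+90, (a+b)/2)
s,p,M=st();print('jaw tool y',M[:,1],M[:,0])
plan((c[0],c[1],110),-127.5)
```

```text
[ 584.44176641 -321.44314561   74.        ]
3554 [ 584.35565733 -321.80198123   73.69461456] [ 550.73035268 -353.7088744    71.00962083] [ 615.90337526 -287.99698979   76.21607058] ((583.1492309570312, -320.76873779296875), 32.94175338745117)
[ 652.80681243 -311.32212612   10.        ] [ 592.71698952 -390.62522715   10.        ] 99.49758112709948 heading -37.15206444873069 -37.1520644487307 [ 622.76190097 -350.97367663   10.        ]
jaw tool y [-0.61441661 -0.78895387  0.00663495] [-0.02184736  0.00860666 -0.99972427]
t 8.88 p [ 572.9 -303.3  172.8] jaw -127.9 F [ 0.7 -0.   0.1] g 41.5 | shift [ 6.23  0.68 -2.16] turn [-0.41  1.29 -0.38]
```

Call:
step_arm(increments=[1.5,0.35,-1,0,1.2,-0.4,4,2,0.35,-1.1,0,0,0,4,1.5,0,0,0,0,0,4,0.5,0,0,0,0,0,4,0,0,0,0,0,0,4])

```text
t: 9.5
position: [584.9, -320.3, 113.5]
ee_rot: [0.227, -0.669, 0.225, 0.671]
force: [0.0, 0.5, -0.1]
gripper_width: 0.484
```

Run:
```python
from h import *
plan((583.6,-321.2,72),-127.2); d=snap('wrist'); s,p,M=st();z=d['z_map']
Q=np.array([M.T@(pt(d,i,j)-p) for j in range(220,420,2) for i in range(250,400,2) if z[j,i]>0]); Q=Q[(abs(Q[:,0]+25)<3)&(abs(Q[:,1])<26)&(abs(Q[:,2])<26)]
print('disc top in tool',Q.mean(0).round(1),cv2.minEnclosingCircle(Q[:,1:].astype(np.float32)))
```

```text
t 9.5 p [ 584.9 -320.3  113.5] jaw -127.3 F [ 0.   0.5 -0.1] g 41.3 | shift [4.15 0.15 0.04] turn [-0.07  0.26  0.05]
disc top in tool [-23.9   0.3  -0. ] ((0.13035541772842407, -3.3988819122314453), 26.559730529785156)
```

Centred to about 1.5 mm. I'll correct that and descend to just above the floor.

Call:
step_arm(increments=[1,0.15,0.04,0,0.2,0,4,1.2,0,0,0,0,0,4,0.8,0,0,0,0,0,4,0,0,0,0,0,0,4])

```text
t: 10.05
position: [584.0, -321.1, 82.5]
ee_rot: [-0.226, 0.67, -0.225, -0.67]
force: [0.7, 0.1, -0.8]
gripper_width: 0.48
```

Run:
```python
from h import *
plan((583.6,-321.2,64),-127.2)
```

```text
t 10.05 p [ 584.  -321.1   82.5] jaw -127.2 F [ 0.7  0.1 -0.8] g 41.0 | shift [1.85 0.03 0.03] turn [-0.04 -0.03  0.08]
```

Call:
step_arm(increments=[0.6,0,0,0,0,0,4,0.4,0,0,0,0,0,4,0.3,0,0,0,0,0,4])

```text
t: 10.42
position: [584.4, -321.3, 69.1]
ee_rot: [-0.226, 0.671, -0.225, -0.669]
force: [0.0, -0.0, -0.4]
gripper_width: 0.484
```

Call:
step_arm(increments=[0.3,0,0,0,0,0,4,0,0,0,0,0,0,4])

```text
t: 10.68
position: [584.4, -321.2, 65.8]
ee_rot: [-0.226, 0.671, -0.225, -0.67]
force: [-0.1, 0.8, -0.9]
gripper_width: 0.482
```

Call:
step_arm(increments=[0.2,0,0,0,0,0,4,0,0,0,0,0,0,4])

```text
t: 10.92
position: [584.6, -321.4, 63.9]
ee_rot: [-0.226, 0.671, -0.225, -0.669]
force: [-0.9, 0.7, -0.5]
gripper_width: 0.481
```

Call:
step_arm(increments=[0,0,0,0,0,0,5,0,0,0,0,0,0,6,0,0,0,0,0,0,6.2,-2,0,0,0,0,0,6.2,-4,0,0,0,0,0,6.2,-4,0,0,0,0,0,6.2,0,0,2,0,0,0,6.2,0,0,3,0,0,0,6.2,0,0,0,0,0,0,6.2])

```text
t: 12.05
position: [544.8, -291.7, 174.9]
ee_rot: [-0.226, 0.673, -0.226, -0.667]
force: [0.8, -0.2, 0.9]
gripper_width: 0.729
```

Run:
```python
from h import *
plan((440,-213,150),-127.2); d=snap('wrist','w6.png'); s,p,M=st();z=d['z_map']
c=proj(d,(583.6,-321.2,88));print(c); c=c.astype(int)
P=np.array([pt(d,i,j) for j in range(c[1]-75,c[1]+75) for i in range(c[0]-75,c[0]+75) if z[j,i]>0])
D=P[(P[:,2]>83)&(P[:,2]<95)&(np.hypot(*(P[:,:2]-[583.6,-321.2]).T)<35)]; A=np.c_[D[:,:2]-[583.6,-321.2],np.ones(len(D))]
print('disc',len(D),cv2.minEnclosingCircle(D[:,:2].astype(np.float32)),D.mean(0),'plane',np.linalg.lstsq(A,D[:,2],rcond=None)[0])
P=P[abs(P[:,2]-74)<3];print('rim',P.mean(0),cv2.minEnclosingCircle(P[np.hypot(*(P[:,:2]-[583.6,-321.2]).T)<38][:,:2].astype(np.float32)))
```

```text
t 12.05 p [ 544.8 -291.7  174.9] jaw -127.3 F [ 0.8 -0.2  0.9] g 62.2 | shift [ 2.38  0.1  13.12] turn [-0.09 -0.47  0.19]
[322.5 159.7 238.2]
disc 4128 ((582.759521484375, -320.55694580078125), 21.98464012145996) [ 583.39359701 -320.86572159   87.82943064] plane [-3.47064943e-04 -1.46013576e-03  8.78298471e+01]
rim [ 583.34341718 -321.02106558   73.70287971] ((583.0051879882812, -320.64239501953125), 32.874305725097656)
```

View pics/w6.png

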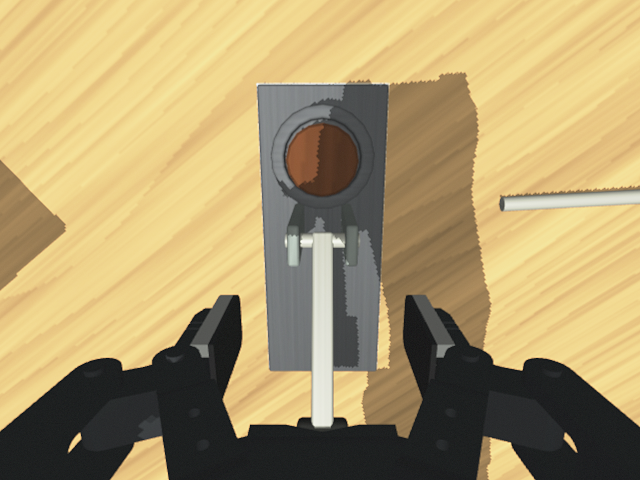

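Wrist view: the disc lies flat in the cup at (322,160), with its top at 87.8 mm, level and centred. Next is the paddle, 180 mm behind the cup.

Call:
step_arm(increments=[0,0,3,0,-0.4,0.2,6.2,0,0,4,0,0,0,6.2,0,0.1,4,0,0,0,6.2,0,0,2,0,0,0,6.2,0,0,0,0,0,0,6.2])

```text
t: 12.72
position: [444.5, -215.9, 177.1]
ee_rot: [-0.226, 0.673, -0.227, -0.666]
force: [0.9, -0.6, 0.5]
gripper_width: 0.728
```

Run:
```python
from h import *
plan((440,-212.3,106),-127.2); d=snap('wrist'); s,p,M=st();z=d['z_map']
P=np.array([pt(d,i,j) for j in range(240,480) for i in range(230,420) if z[j,i]>0]); P=P[(P[:,2]>115)&(P[:,2]<160)]
h=np.array([.797,-.604]);l=np.array([.604,.797]); c=np.array([583.3,-321]); a=(P[:,:2]-c)@h;b=(P[:,:2]-c)@l; m=(a<-150)&(a>-200)
print(m.sum(),a[m].min(),a[m].max(),'lat',np.percentile(b[m],[1,50,99]),b[m].min(),b[m].max())
for a0 in(-155,-165,-175,-185,-195): k=abs(a-a0)<2; print(a0,P[k,2].mean() if k.any() else None, np.percentile(b[k],[2,98]) if k.any() else None)
```

```text
t 12.72 p [ 444.5 -215.9  177.1] jaw -127.4 F [ 0.9 -0.6  0.5] g 62.2 | shift [ 7.11 -0.01  0.65] turn [-0.15 -0.59  0.06]
4661 -199.99752880030186 -163.61611640574603 lat [-15.22441142   0.40920541  15.95720342] -15.637222411537664 16.440969496091036
-155 None None
-165 129.8021927207223 [-14.5547507   15.31146216]
-175 134.42656433045622 [-14.96950857  15.21260029]
-185 139.22526671851665 [-14.8159711  15.6757374]
-195 144.1573448160338 [-14.59437984  15.48308919]
```

Call:
step_arm(increments=[1,0,0.5,0,-0.5,0,6.2,2,0,0.1,0,0,0,6.2,2.4,0,0,0,0,0,6,1.5,0,0,0,0,0,5,0,0,0,0,0,0,4.5])

```text
t: 13.4
position: [445.6, -216.2, 103.9]
ee_rot: [-0.227, 0.671, -0.227, -0.668]
force: [-0.0, -0.8, 0.1]
gripper_width: 0.526
```

Run:
```python
from h import *
plan((440,-212.3,106),-127.2); d=snap('wrist'); tips(d,60)
```

```text
t 13.4 p [ 445.6 -216.2  103.9] jaw -127.4 F [-0.  -0.8  0.1] g 45.0 | shift [-0.21  0.04  0.68] turn [-0.24 -0.26  0.08]
tip [[ -13.   -22.3    6.4  454.3 -194.6  117.5  265.   324. ]
 [ -15.1  -21.9    2.6  457.  -197.3  119.6  265.   318. ]
 [ -18.   -22.2   -8.8  466.2 -204.   122.5  262.   294. ]]
tip [[ -15.7   22.8   -6.5  437.1 -238.4  120.2  382.   297. ]
 [ -17.5   22.7   -2.5  433.9 -235.8  122.   382.   309. ]
 [ -19.    22.8    3.   429.6 -232.5  123.5  382.   324. ]]
```

Call:
step_arm(increments=[0,0,0.7,0,0,0,4.5,0,0,0,0,0,0,3,0,0,0,0,0,0,2.5,0,0,0,0,0,0,2.5,0,0,0,0,0,0,2.5])

```text
t: 14.08
position: [440.3, -212.0, 105.5]
ee_rot: [-0.227, 0.672, -0.227, -0.667]
force: [0.9, -0.1, -5.3]
gripper_width: 0.362
```

Run:
```python
from h import *
plan((440,-212.3,104),-127.2)
```

```text
t 14.07 p [ 440.3 -212.   105.5] jaw -127.4 F [ 0.9 -0.1 -5.3] g 30.9 | shift [0.15 0.05 0.01] turn [-0.24 -0.37  0.11]
```

Call:
step_arm(increments=[0,-0.5,0.15,-0.5,0,0,2.5,0,-1,0.3,-1.5,0,0,2.5,0,-1,0.27,-1.5,0,0,2.5,0,-1,0.24,-1.5,0,0,2.5,0,-1,0.2,-1.5,0,0,2.5,0,-1,0.15,-1.5,0,0,2.5,0,-1,0.13,-1.5,0,0,2.5,0,-1,0.1,-1.5,0,0,2.5])

```text
t: 15.08
position: [469.3, -136.1, 105.4]
ee_rot: [-0.158, 0.691, -0.159, -0.687]
force: [0.0, -1.0, -3.1]
gripper_width: 0.361
```

```bash
cat >> h.py <<'E'
def jack(cam='top',show=None):
    d=snap(cam); z=d['z_map']; T=np.array(d['world_from_camera']); f=240/np.tan(np.radians(float(d['vfov']))/2)
    J,I=np.mgrid[0:480,0:640]; C=np.stack([(I-d['cx'])/f*z,-(J-d['cy'])/f*z,-z],-1); return d,C@T[:3,:3].T+T[:3,3]
E
python3 - <<'E'
from h import *
plan((530,23,105),-90)
for c in('top','wrist','scene'):
    d,W=jack(c); im=d['image'].astype(int); m=(abs(W[...,2]-88)<4)&(im[...,0]>im[...,2]*1.4)&(W[...,1]<60)&(W[...,0]>450)&(d['z_map']>0)
    P=W[m]; print(c,len(P),P.mean(0) if len(P) else '', cv2.minEnclosingCircle(P[:,:2].astype(np.float32)) if len(P) else '')
E
```

```text
t 15.07 p [ 469.3 -136.1  105.4] jaw -115.8 F [ 0.  -1.  -3.1] g 30.8 | shift [  0.03 -16.96   1.47] turn [-25.85  -0.37  -0.08]
top 546 [ 726.24658189 -302.65635912   87.91373642] ((894.29345703125, -284.37274169921875), 343.7509460449219)
wrist 0  
scene 530 [ 689.75225563 -168.17731275   88.51486979] ((763.5830688476562, -87.05805206298828), 238.3579559326172)
```

```bash
cat >> h.py <<'E'
def cup(cams=('top','scene','wrist')):
    s,p,M=st(); e=p-180*M[:,2]; print('expect cup',e[:2].round(1))
    for c in cams:
        d,W=jack(c); im=d['image'].astype(int); near=(np.hypot(W[...,0]-e[0],W[...,1]-e[1])<45)&(d['z_map']>0)
        m=near&(abs(W[...,2]-88)<4)&(im[...,0]>im[...,2]*1.4); P=W[m]
        if len(P)>30: print(c,len(P),P.mean(0).round(1),cv2.minEnclosingCircle(P[:,:2].astype(np.float32)))
E
python3 - <<'E'
from h import *
cup()
E
```

```text
expect cup [ 631.8 -213.5]
top 328 [ 633.7 -212.6   88.1] ((633.8480834960938, -213.09764099121094), 21.271495819091797)
scene 415 [ 632.3 -213.7   88.7] ((620.65087890625, -212.1781005859375), 33.50801467895508)
```

Call:
step_arm(increments=[0,-0.6,0.05,-0.8,0,0,2.5,0,-1,0.05,-1.6,0,0,2.5,0,-1,0.03,-1.6,0,0,2.5,0,-1,0,-1.6,0,0,2.5,0,-1,-0.03,-1.6,0,0,2.5,0,-1,-0.06,-1.6,0,0,2.5,0,-1,-0.1,-1.6,0,0,2.5,0,-1,-0.13,-1.6,0,0,2.5,0,-1,-0.16,-1.6,0,0,2.5,0,-1,-0.2,-1.6,0,0,2.5])

```text
t: 16.62
position: [507.1, -44.0, 105.5]
ee_rot: [-0.061, 0.706, -0.064, -0.702]
force: [-1.3, -3.5, -1.8]
gripper_width: 0.355
```

Run:
```python
from h import *
plan((530,23,105),-90); cup()
```

```text
t 16.62 p [507.1 -44.  105.5] jaw -100.1 F [-1.3 -3.5 -1.8] g 30.4 | shift [ 0.03 -7.   -1.08] turn [-10.08  -0.33  -0.23]
expect cup [684.3 -75.6]
top 70 [680.7 -90.3  88.5] ((683.8705444335938, -81.18838500976562), 20.55341911315918)
scene 204 [686.3 -81.9  88.7] ((685.9627685546875, -75.96249389648438), 21.01449966430664)
```

Call:
step_arm(increments=[0,-0.6,-0.12,-0.8,0,0,2.5,0,-1,-0.22,-1.6,0,0,2.5,0,-1,-0.24,-1.6,0,0,2.5,0,-1,-0.27,-1.6,0,0,2.5,0,-1,-0.3,-1.6,0,0,2.5,0,-1,-0.3,-1.6,0,0,2.5,0,-0.6,-0.2,-0.9,0,0,2.5,0,0,0,0,0,0,2.5])

```text
t: 17.77
position: [531.6, 20.0, 105.4]
ee_rot: [0.003, 0.709, -0.0, -0.705]
force: [1.4, -2.0, -1.5]
gripper_width: 0.36
```

```bash
python3 - <<'E'
from h import *
plan((530,23,105),-90); s,p,M=st(); print('cup exp',p-180*M[:,2])
for c in('top','scene'):
    d,W=jack(c); m0=(d['z_map']>0)&(W[...,2]>158)&(W[...,2]<195)
    for y0 in(-60,-30,0,40,80):
        P=W[m0&(abs(W[...,1]-y0)<4)&(W[...,0]>630)&(W[...,0]<800)]; print(c,y0,P[:,0].min().round(1),P[:,0].max().round(1),P[:,2].mean().round(1))
    im=d['image'].astype(int); P=W[m0&(im.min(2)>150)&(np.ptp(im,axis=2)<30)&(abs(W[...,1]-20)<25)&(abs(W[...,0]-710)<60)]
    print('white',P.mean(0),P.min(0),P.max(0)); P=W[(d['z_map']>0)&(W[...,2]>100)&(abs(W[...,0]-710)<60)&(W[...,1]<-40)&(W[...,1]>-110)]; print('free end y',P.min(0))
E
python3 -c "
import cv2;i=cv2.imread('pics/scene1.png')[200:340,290:440];cv2.imwrite('pics/c1.png',cv2.resize(i,None,fx=5,fy=4.2))"
```

```text
t 17.77 p [531.6  20.  105.4] jaw -89.8 F [ 1.4 -2.  -1.5] g 30.7 | shift [ 0.04 -0.3   0.16] turn [ 0.25 -0.35 -0.25]
cup exp [711.6364309   20.80906659 106.53960957]
top -60 664.3 762.4 161.7
top -30 663.0 763.7 163.0
top 0 662.4 761.7 164.9
top 40 661.6 761.8 167.3
top 80 660.9 760.9 169.5
white [712.04501412  19.68057451 166.74514612] [663.37280613  14.19102672 161.72410719] [761.53164184  25.46515557 172.71851605]
free end y [663.36953356 -82.2176753  105.24332781]
scene -60 660.6 761.4 162.2
scene -30 660.0 760.3 164.1
scene 0 660.1 759.8 165.6
scene 40 658.6 759.3 167.8
scene 80 657.8 757.5 169.7
white [710.32086454  20.84711772 167.73046357] [659.2854577   12.75432129 164.08079727] [759.31405405  29.6284765  172.61377844]
free end y [659.72719702 -82.54966365 101.81043906]
```

Call:
step_arm(increments=[0,-0.2,0,0,0,0,2.5,0,0,0,0,0,0,2.5,0,0,0,0,0,0,4,0,0,0,0,0,0,5,0,0,0,0,0,0,5,-1.5,0,0,0,0,0,5,-3,0,0,0,0,0,5,-2,0,0,0,0,0,3,0,0,0,0,0,0,0,0,0,0,0,0,0,0,0,0,0,0,0,0,0])

```text
t: 19.25
position: [530.8, 22.4, 174.9]
ee_rot: [0.003, 0.71, 0.0, -0.705]
force: [-0.4, -0.9, 1.2]
gripper_width: 0.0
```

Run:
```python
from h import *
plan((530,23,160),-90)
for c in ('wrist','scene','top'):
    d,W=jack(c,c); im=d['image']; cv2.imwrite(f'pics/{c}_j.png',im[:,:,::-1])
    m=(d['z_map']>0)&(abs(W[...,2]-10)<3)&(im.max(2)<130)&(abs(W[...,1]-22)<75)&(W[...,0]>480)&(W[...,0]<640)
    P=W[m]; print(c,len(P),P.min(0).round(1),P.max(0).round(1)); 
    for x0 in(530,560,600,630):
        Q=P[abs(P[:,0]-x0)<4]; print(x0,Q[:,1].min().round(1) if len(Q) else '',Q[:,1].max().round(1) if len(Q) else '')
    if c=='wrist':
        P=W[(d['z_map']>0)&(abs(W[...,2]-135)<14)&(abs(W[...,1]-22)<25)&(W[...,0]<565)]; print('paddle',len(P),P.min(0),P.max(0))
```

```text
t 19.25 p [530.8  22.4 174.9] jaw -89.7 F [-0.4 -0.9  1.2] g 0.0 | shift [ 1.49 -0.06  0.09] turn [ 0.26 -0.4  -0.2 ]
wrist 9388 [512.3 -28.8   7.2] [640.   71.3  12.7]
530 -28.6 71.1
560 -28.1 70.9
600 -27.5 71.0
630 -27.4 71.3
paddle 5392 [512.44146039   5.22184997 121.00222484] [564.8784695   37.32470033 146.0803896 ]
scene 1255 [489.3 -46.8   7. ] [622.3  69.9  13. ]
530 -28.3 65.4
560 -30.1 59.0
600 -29.6 50.6
630  Traceback (most recent call last):
  File "<stdin>", line 6, in <module>
    return umr_minimum(a, axis, None, out, keepdims, initial, where)
ValueError: zero-size array to reduction operation minimum which has no identity
```

View pics/wrist_j.png

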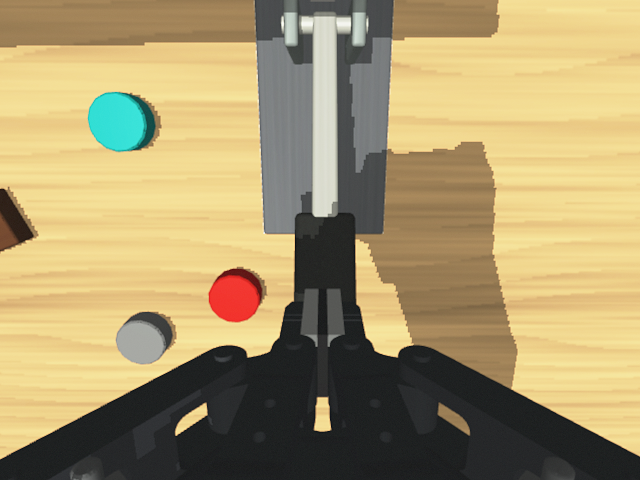

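View pics/scene_j.png

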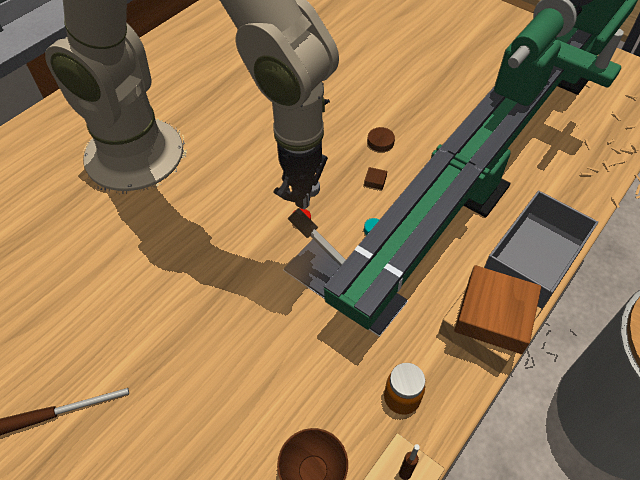

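Wrist/scene views: the jack stands under the extension. Its base rear edge is at x=512 and its mid-line at y≈22, so the cup is at about (712, 22.4) against the plate at about (711, 23). The closed fingers are over the paddle. Now I press.

Call:
step_arm(increments=[2,0,0,0,0,0,0,1.5,0,0,0,0,0,0,0.5,0,0,0,0,0,0])

```text
t: 19.77
position: [531.1, 22.2, 132.9]
ee_rot: [0.003, 0.709, 0.0, -0.705]
force: [0.3, 0.0, 0.5]
gripper_width: 0.001
```

Call:
step_arm(increments=[0.4,0,0,0,0,0,0])

```text
t: 19.9
position: [531.1, 22.2, 128.6]
ee_rot: [0.003, 0.709, 0.0, -0.705]
force: [-0.8, 0.4, 2.7]
gripper_width: 0.002
```

Call:
step_arm(increments=[0.4,0,0,0,0,0,0])

```text
t: 20.02
position: [531.3, 22.2, 124.7]
ee_rot: [0.003, 0.709, 0.0, -0.705]
force: [-1.8, -0.5, 1.8]
gripper_width: -0.003
```

Call:
step_arm(increments=[0.4,0,0,0,0,0,0])

```text
t: 20.15
position: [531.4, 22.1, 120.8]
ee_rot: [0.003, 0.709, 0.0, -0.705]
force: [-1.6, -0.8, 3.0]
gripper_width: 0.006
```

Call:
step_arm(increments=[0.4,0,0.25,0,0,0,0,0.4,0,0.22,0,0,0,0,0.4,0,0.19,0,0,0,0,0.4,0,0.15,0,0,0,0])

```text
t: 20.65
position: [525.3, 22.2, 104.8]
ee_rot: [0.003, 0.711, 0.0, -0.703]
force: [0.6, -0.1, 10.5]
gripper_width: 0.001
```

Call:
step_arm(increments=[0.4,0,0.13,0,0,0,0,0.4,0,0.12,0,0,0,0,0.4,0,0.11,0,0,0,0])

```text
t: 21.02
position: [522.1, 22.2, 93.7]
ee_rot: [0.002, 0.712, 0.0, -0.702]
force: [-0.0, 0.7, 12.4]
gripper_width: -0.002
```

Run:
```python
from h import *
plan((515,22.3,61),-90)
d,W=jack('wrist'); im=d['image']; m=(d['z_map']>0)&(abs(W[...,2]-10)<3)&(im.max(2)<130)&(abs(W[...,1]-22)<75)&(W[...,0]>480)&(W[...,0]<640)
P=W[m]; print(P.min(0).round(1),P.max(0).round(1)); 
d,W=jack('top'); 
for y0 in (-60,0,80): P=W[(d['z_map']>0)&(W[...,2]>150)&(abs(W[...,1]-y0)<4)&(W[...,0]>670)&(W[...,0]<690)]; print('top z',y0,P[:,2].mean())
```

```text
t 21.02 p [522.1  22.2  93.7] jaw -89.8 F [-0.   0.7 12.4] g -0.2 | shift [ 3.26 -0.03  0.76] turn [ 0.23 -0.76 -0.16]
[512.  -28.6   7.2] [640.   71.4  12.8]
top z -60 167.51001786327168
top z 0 169.03568149528758
top z 80 173.07435180133848
```

Lifting well: the jack hasn't moved and Fz is about 12 N. I'll continue to the stop at roughly TCP z = 61.

Call:
step_arm(increments=[0.45,0,0.1,0,-0.4,0,0,0.45,0,0.08,0,0,0,0,0.45,0,0.07,0,0,0,0,0.45,0,0.06,0,0,0,0,0.45,0,0.05,0,0,0,0])

```text
t: 21.75
position: [518.6, 22.5, 73.2]
ee_rot: [0.002, 0.71, 0.001, -0.704]
force: [-0.5, 0.1, 13.5]
gripper_width: 0.001
```

Call:
step_arm(increments=[0.45,0,0.04,0,0,0,0,0.45,0,0.03,0,0,0,0])

```text
t: 22.0
position: [518.0, 22.5, 65.1]
ee_rot: [0.002, 0.711, 0.001, -0.704]
force: [0.0, -0.4, 13.9]
gripper_width: 0.002
```

Call:
step_arm(increments=[0.4,0,0,0,0,0,0])

```text
t: 22.12
position: [517.9, 22.6, 61.5]
ee_rot: [0.002, 0.711, 0.001, -0.704]
force: [-1.3, -0.6, 14.6]
gripper_width: -0.001
```

Call:
step_arm(increments=[0.4,0,0,0,0,0,0])

```text
t: 22.25
position: [517.9, 22.6, 58.0]
ee_rot: [0.002, 0.711, 0.001, -0.703]
force: [-1.8, 0.4, 14.2]
gripper_width: -0.004
```

Call:
step_arm(increments=[0.3,0,0,0,0,0,0])

```text
t: 22.38
position: [518.0, 22.6, 55.9]
ee_rot: [0.001, 0.711, 0.001, -0.703]
force: [-5.0, -0.4, 35.0]
gripper_width: 0.002
```

Call:
step_arm(increments=[0.3,0,0,0,0,0,0])

```text
t: 22.5
position: [518.1, 22.6, 54.8]
ee_rot: [0.001, 0.712, 0.001, -0.703]
force: [-8.7, -1.2, 49.8]
gripper_width: 0.002
```

Run:
```python
from h import *
plan((515,22.3,56),-90)
d,W=jack('wrist'); im=d['image']; cv2.imwrite('pics/w9.png',im[:,:,::-1]); m=(d['z_map']>0)&(abs(W[...,2]-10)<3)&(im.max(2)<130)&(abs(W[...,1]-22)<75)&(W[...,0]>480)&(W[...,0]<640)
P=W[m]; print(P.min(0).round(1),P.max(0).round(1)); 
P=W[(d['z_map']>0)&(W[...,2]>50)&(W[...,2]<85)&(abs(W[...,1]-22)<12)&(W[...,0]>505)&(W[...,0]<660)]
for x0 in range(520,660,15):
    Q=P[abs(P[:,0]-x0)<3]; print(x0,len(Q),np.percentile(Q[:,2],[50,95]).round(1) if len(Q) else '')
d,W=jack('top')
for y0 in (-60,0,80): P=W[(d['z_map']>0)&(W[...,2]>150)&(abs(W[...,1]-y0)<4)&(W[...,0]>670)&(W[...,0]<690)]; print('top z',y0,P[:,2].mean())
```

```text
t 22.5 p [518.1  22.6  54.8] jaw -89.8 F [-8.7 -1.2 49.8] g 0.2 | shift [-0.13  0.03  0.3 ] turn [ 0.17 -0.73 -0.01]
[511.6 -28.8   7.2] [640.   71.4  12.9]
520 108 [67.2 68.1]
535 911 [68.  68.9]
550 576 [68.9 69.9]
565 648 [69.9 70.9]
580 717 [70.8 72. ]
595 792 [71.8 72.9]
610 902 [72.8 73.9]
625 373 [73.6 74.8]
640 0 
655 0 
top z -60 185.35807472651166
top z 0 185.3712904038172
top z 80 185.25347335078695
```

At the stop, with the extension level (top 185.3 mm all along). I'll ease the 50 N push to something moderate.

Call:
step_arm(increments=[0.05,0,0,0,0,0,0])

```text
t: 22.72
position: [518.0, 22.6, 56.6]
ee_rot: [0.001, 0.712, 0.001, -0.702]
force: [-3.9, -0.0, 25.0]
gripper_width: -0.001
```

Call:
step_arm(increments=[0.1,0,0,0,0,0,0,0.1,0,0,0,0,0,0])

```text
t: 22.98
position: [518.0, 22.6, 57.1]
ee_rot: [0.0, 0.713, 0.001, -0.701]
force: [-2.3, -0.6, 18.7]
gripper_width: 0.005
```

Call:
step_arm(increments=[0.2,0,0,0,0,0,0])

```text
t: 23.1
position: [518.1, 22.6, 56.3]
ee_rot: [0.0, 0.713, 0.001, -0.701]
force: [-4.7, -0.3, 29.0]
gripper_width: -0.001
```

```bash
cat > chk.py <<'E'
from h import *
for k in range(3):
    s,p,M=st(); print(s['t'],p.round(1),np.round(s['force'],1)); d,W=jack('top')
for y0 in (-60,0,80,330): P=W[(d['z_map']>0)&(W[...,2]>150)&(W[...,2]<195)&(abs(W[...,1]-y0)<4)&(W[...,0]>670)&(W[...,0]<690)]; print('top z',y0,P[:,2].mean())
d,W=jack('wrist'); P=W[(d['z_map']>0)&(abs(W[...,2]-10)<3)&(d['image'].max(2)<130)&(abs(W[...,1]-22)<75)&(W[...,0]>480)&(W[...,0]<640)]; print('base',P.min(0).round(1),P.max(0).round(1))
P=W[(d['z_map']>0)&(abs(W[...,2]-68)<8)&(abs(W[...,1]-22)<12)&(abs(W[...,0]-535)<3)]; print('paddle z',np.median(P[:,2]))
E
python3 chk.py
```

```text
23.1 [518.1  22.6  56.3] [-4.7 -0.3 29. ]
23.15 [518.   22.6  56.3] [-4.5  0.4 28.9]
23.2 [518.1  22.6  56.4] [-4.4  0.8 26.4]
top z -60 184.98108538073683
top z 0 184.1853081291579
top z 80 184.22714912160717
top z 330 183.97834642524398
base [511.5 -28.9   7.1] [640.   71.4  12.8]
paddle z 69.18266053570198
```

Run:
```python
from h import *
d,W=jack('scene'); 
for n,(u,v) in dict(wide=(381,139),square=(376,179)).items(): print(n,W[v,u].round(1), np.load('scene.npz')['z_map'][v,u])
s,p,M=st(); print(p.round(1),np.round(s['force'],1)); robot.close_job(); s,p,M=st(); print(s['t'],p.round(1),np.round(s['force'],1))
```

```text
wide [458.5 405.2  19.3] 1452.0073
square [524.2 292.   17.6] 1379.1748
[518.1  22.7  56.5] [-2.9 -0.3 26.7]
the job is handed in; nothing more can be done
the job is handed in; nothing more can be done
```

The round packing disc is in the jack's cup, the jack stands under the lifting plate, and the handle is held at its stop with the extension up level. I handed the job in at about 23 s of the 67 s allowed.

**What my last checks showed:**
- **Disc:** before the drag it lay flat and centred in the cup, with its top at 87.8 mm. Partway through the drag it was still in place.
- **Jack position:** the cup is at about (712, 22.4) mm, against my estimate of about (711, 23) mm for the plate. The jack moved less than 1 mm during pumping.
- **Handle:** the push rose from about 14 N while lifting to about 50 N at the stop. I eased it to a steady 27–29 N, with the paddle at about 69 mm.
- **Extension:** its top reads 184–185 mm all along its length, so it is level to within about 1 mm.
- **Other wooden pieces:** I never touched the square piece or the wide disc. A spot check before hand-in still found both there.

**Checks that disagreed or fell short:**
- **Fingertip position:** the fingertips were about 9 to 19 mm behind the reported tool point (depending on opening), not 25 mm ahead as the interface says. I went by the camera depth and contact forces instead.
- **Paddle height:** the paddle rose about 1 mm when I eased the push. It stayed within about 1 mm of the stated stop height.
- **Cup under the plate:** the disc could not be seen once it was under the extension. The final centring comes from the base edges and the measured extension.
- **After hand-in:** the robot gave no more readings, so I have no check of the second after that.

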